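Hold the capsule mixer's cover at its check angle

TASK

The capsule mixer's cover switch is to be checked. First, with the cover still shut, turn the timer knob back anticlockwise to its zero stop; then raise the cover by its handle bar until it is in line with the steel set pointer beside it, and keep holding it there: the program finishes while still holding the cover, which would fall shut if let go. Do not move the pointer, and leave the other things on the counter and the mixer where they are.

Things in the scene. Friction and masses are not known exactly. Their poses are not given: they have to be found in the camera images.
- mixer: White capsule mixer fixed to the counter (it varies in place and yaw), 290 mm deep (x -125..165) and 320 mm wide (y -190..130), deck 90 mm high. Origin: on the counter under the middle of its cover; its +x points to its rear, +y to its left (seen from the robot), z up. The front slopes: from about 90 mm high at x -25 to about 45 mm at x -130.
- cover: Clear panel in a grey frame 130x160 mm, 12 mm thick, D-shaped metal bar at its front; 0.17 to 0.35 kg. Origin on the hinge axis, mid width; -x points from hinge to bar, y along the hinge (as the mixer's y), z out of its upper face. Its angle: how far -x leans above level (0 shut, stop at 1.75 rad). No stay: it falls shut if let go.
- cover_bar (a point): Centre of the cover's handle bar: round, 12 mm thick, 100 mm long, parallel to the hinge, 195 mm from the hinge axis. Two arms, 100 mm apart, join it to the frame; the opening between bar and frame edge is 59 mm. Closed, it is 98 mm above the counter (mixer x -85, y 0), about 33 mm above the sloping front. Axes as the cover's.
- cover_hinge (a point): Point on the hinge axis at mid width of the cover, 98 mm above the counter, at mixer x +110, y 0. Axis along the mixer's y.
- mark (a joint): Angle of the set pointer, rad, on the same hinge axis and scale as the cover: the cover is at the mark when its angle equals this (0.6 to 1.05). The pointer stays by friction and must not be moved.
- mark_tip (a point): Outer tip of the set pointer: a slim dark steel arm with a small block at its end, 171 mm from the hinge axis, standing beside the cover's left edge (mixer y +100) against a steel wire quadrant (y +120). It points along its own -x. Cover at the mark: cover's side edge and pointer are parallel and in line.
- timer (a joint): Timer knob, rad: 0 at its zero stop, grows clockwise seen from above (starts 0.6 to 1.4), so it is turned back anticlockwise. Turns stiffly (about 0.05 N m) and stays where it is left.
- timer_grip (a point): On the timer knob's upright axis, at the height to grip: 127 mm above the counter, at mixer x +35, y -142 (right deck). The grip is a black bar 42 mm long, 14 mm thick, 32 mm tall, its top 134 mm above the counter, on a 44 mm disc. At zero the bar lies along the mixer's x, with its white line to the front (-x).
- bur_block: Bystander, to be left alone: dark metal bur holder: tilted drum on a 90 mm round foot, about 120 mm tall. Origin: centre of its underside.
- lamp_stand: Bystander, to be left alone: red pen-shaped curing light upright in a white 90x70 mm foot, 205 mm tall. Origin: centre of its underside.
- drill_stand: Bystander, to be left alone: white handpiece upright in a white 80x70 mm foot, about 180 mm tall. Origin: centre of its underside.
- stick_box: Bystander, to be left alone: open cream box 100x75x45 mm with blue applicator sticks. Origin: centre of its underside.
- jar: Bystander, to be left alone: white jar, 60 mm wide, 55 mm tall. Origin: centre of its underside.
- dish: Bystander, to be left alone: small glass dish, 44 mm wide, 24 mm tall, on the counter in front of the mixer. Origin: centre of its underside.
- tin: Bystander, to be left alone: small plain aluminium tin, 28 mm wide, 22 mm tall, standing on the mixer's deck behind the knob. Origin: centre of its underside.

How it is judged:
By the outcome, as a careful person would: the job done as asked, in the order asked, and still so for the second after the job is handed in, while the arm keeps its last pose, push and grip.
It also fails if it takes over 50 s, if anything falls off the work surface, if the arm or the gripper's body presses on something with over 40 N, if the wrist force passes 120 N, or if a joint passes its speed limit or range.

ROBOT

A 6-joint arm with a two-finger parallel gripper is mounted at the origin on the work surface. World frame = base frame: x ahead of the robot, y to its left, z up, the work surface at z = 0. Lengths are in mm, angles in rad, forces in N, time in s.
With the tool pointing down it reaches from about 375 to 750 mm from the base axis. Payload 9 kg.
Tool frame: the origin (TCP) lies midway between the tips of the shut fingers; the grasp point (between the pads) lies 19 mm behind it (robot.hold_point_z is the distance from the TCP to the grasp point, in mm); y points along the fingers, z is the direction in which the jaws open and shut, and the axes are right-handed (so a half turn about y gives the same grasp; the last joint's range is limited). The gripper opens to 85 mm and grips with 20 to 120 N. Pads are 22 mm wide; open, the fingers measure 114 mm over their backs; the gripper's body (76 mm by 85 mm) begins 54 mm behind the grasp point. The pads swing forward as they close: fully open they stand 13 mm farther back than shut.
Start: joints at [-1.544, 0.104, 0.097, 1.564, 0, 1.353], TCP at [145.425, -582.141, 231.331] pointing down, gripper open.
Joint ranges: [-2.99, 2.99], [-0.84, 1.86], [-1.1, 1.16], [-1.84, 2.11], [-1.51, 1.56], [-3.14, 3.14]. Speed limits (rad/s): [2.22, 2.22, 2.57, 3.14, 3.14, 3.14].

INTERFACE

Orientations are given as a unit quaternion [w, x, y, z].
In Python, from cell import robot gives the robot as it stands.
- The arm moves only by the tool step_arm, never from a script. Its argument "series" is a list of rows, each a list of 3 entries, a list of its own where there are three numbers: the shift along the tool's x, y, z in cm, then the turn, a rotation vector about the tool's x, y, z in rad, then the closure, from -1 (fully open) to 1 (shut). A call has 1 to 20 rows; each row is the pose to reach, as a shift and turn from the pose commanded when the call began, along the tool's axes at that moment; what a row does not reach only later rows make up. A row lasts 1/8 s, in which the tool goes at most 62.5 mm and 10.7 degrees, less where a joint would pass 70% of its speed; a pose out of reach is approached as far as the arm can. A call with a gripper value outside its range is refused whole. The fingers move at their own pace and stop on an object; "force" is the grip in N (left out, the last holds). Time passes only in rows, so rows that repeat a pose let the fingers close. It gives the time, the measured TCP pose, the force and the opening at its end, in the units of the state.
- robot.sense(): the state, without advancing time (a new reading comes with each control period).
- robot.read_camera(name): name is "scene" or "top" or "wrist"; returns (picture, depth): 480x640x3 uint8, red, green, blue; 480x640 float32, mm along the optical axis (not along the pixel's ray), 0 where there is no reading.
- robot.get_calibration(name): a dict with "fovy" (degrees; the focal length in pixels is half the picture's height over the tangent of half this angle, whatever the lens; pixels are square), "cx", "cy" (the principal point, pixels), "view" (4x4, takes a point from world to camera coordinates). Camera axes: x right, y down, z forward; pixel columns grow to the right and rows downward; lengths in mm; the calibration is good to about 2 mm. A picture is of the moment at which its call begins: read the wrist's pose just before it. get_calibration takes no time and is no camera call; for the wrist camera it gives the pose at the moment of the call.
- robot.job_done(): hands the job in, once; it reports no verdict.
Trained networks look in the newest picture that a camera, given by its name, has taken for a name from the list of things; names that differ only in an ending like _2 or _b are one class to them, and where a whole thing is asked for, a point or a joint stands for the part that bears it (a point fixed in the world has none). Each returns a list of dicts, best first, with "p" (0 to 1); they miss things now and then, are a little off and sometimes report something else, mostly with a low value. They report only what shows in the picture. A call takes as long as a camera call.
- robot.trace(camera, label): "pixels" (480x640 bool, what is visible of it) and "position" ([column, row] in pixels, amid what is visible of it).
The state is a dict: "clock": time; "joints": joint angles; "joint_vel": joint speeds; "joint_efforts": joint torques, N m; "position": TCP position; "tcp_rot": TCP orientation; "contact_force": force on the tool from outside, world axes, zero at the start; "ft_torque": the same for the moment, N m; "finger_gap": opening from 0.0 (shut) to 1.0 (fully open).
Only numpy, scipy, OpenCV 4.12 (cv2) and the standard library are available. Lean on these libraries where they do the work, as an engineer would, in place of code of your own. Each camera call takes 0.05 s, during which the arm holds its last target. There are 200 camera calls.

## Working session

There is one attempt and no reset: what is moved stays moved. The work goes in short steps, Python scripts to look and compute and a tool call to move; the robot and the scene stay as the last step left them, time stands still between calls to the robot, and variables do not carry over. Pictures are saved under pics/ and viewed, about 8 in all and at most 12, crops included, and the job is handed in when it is done.

Besides the shell and the picture viewer there is one more tool, called by a JSON object that holds its "fn" and its "kwargs". step_arm: Moves the arm, as the interface text tells. Its arguments: {"type":"object","properties":{"series":{"type":"array","items":{"type":"array"}},"force":{"type":"number"}},"required":["series"]}

```bash
ls; mkdir -p pics; cat > h.py <<'E'
import numpy as np, cv2, sys
from cell import robot
from scipy.spatial.transform import Rotation as R
def cal(n):
    c=robot.get_calibration(n); f=240/np.tan(np.radians(c["fovy"])/2); return f,c["cx"],c["cy"],np.array(c["view"])
def world(n,u,v,d,c=None):
    f,cx,cy,V=c or cal(n); u,v,d=map(np.asarray,(u,v,d))
    P=np.stack([(u-cx)/f*d,(v-cy)/f*d,d+0*u,np.ones_like(d)],-1)
    return (P@np.linalg.inv(V).T)[...,:3]
def pix(n,p,c=None):
    f,cx,cy,V=c or cal(n); q=V@np.append(p,1); return f*q[0]/q[2]+cx,f*q[1]/q[2]+cy
def save(n,im): cv2.imwrite("pics/"+n+".png",im[...,::-1])
E
python3 - <<'E'
from h import *
np.set_printoptions(precision=1,suppress=True)
s=robot.sense(); print(s["clock"],s["position"],s["tcp_rot"],s["contact_force"])
for n in ("top","scene"):
    im,d=robot.read_camera(n); save(n,im); np.savez(n,im=im,d=d)
    c=cal(n); print(n,c[0],np.linalg.inv(c[3])[:3,3])
    for l in ("mixer","cover","cover_bar","mark_tip","timer_grip","timer","bur_block","lamp_stand","drill_stand","stick_box","jar","dish","tin"):
        r=robot.trace(n,l)
        if r:
            r=r[0]; m=r["pixels"]&(d>0); v,u=np.nonzero(m)
            if len(u): 
                w=world(n,u,v,d[m],c); print(l,round(r["p"],2),r["position"],m.sum(),np.median(w,0),w.min(0),w.max(0))
                np.save(f"m_{n}_{l}",m)
E
```

```text
pics
0.0 [ 145.4 -581.8  230.5] [ 0.1 -0.1  0.7 -0.7] [-0.5 -0.4 -0.2]
top 598.7255363770844 [ 362.7  -13.6 1468.6]
mixer 0.57 [286.7, 225.0] 17086 [608.7  62.1  89.8] [ 431.5 -136.5   -7.7] [826.7 264.6 245.7]
cover 0.66 [267.7, 215.5] 4492 [628.3  92.7 102.3] [493.    2.5  24.5] [724.3 202.3 113. ]
cover_bar 0.82 [271.0, 217.9] 4459 [628.4  93.3 102.3] [491.    2.5  26.2] [724.3 197.9 113. ]
mark_tip 0.54 [222.3, 220.8] 155 [611.9 193.7 178.1] [565.1 176.7  91.3] [680.4 214.8 238. ]
timer_grip 0.66 [328.1, 203.6] 263 [661.3 -42.5 110.2] [642.9 -61.4  98.9] [686.8 -21.6 140.8]
timer 0.57 [329.8, 205.2] 280 [661.4 -42.8 109.1] [642.9 -63.9  94. ] [684.8 -21.5 140.8]
bur_block 0.9 [124.6, 297.4] 1520 [440.5 418.6  91.5] [394.8 388.4  -2.4] [492.  495.9 129. ]
lamp_stand 0.79 [132.6, 220.4] 1226 [625.  423.3  30.7] [581.2 389.2  -2.8] [681.  470.5 207. ]
drill_stand 0.58 [483.1, 208.7] 1055 [ 661.4 -415.4   31.2] [ 621.  -491.9   -4.9] [ 714.1 -377.7  188.7]
stick_box 0.64 [504.7, 304.5] 1494 [ 439.9 -469.1   31.8] [ 388.5 -510.    -5.2] [ 493.1 -423.4   53.1]
jar 0.75 [315.7, 299.9] 4
[... 806 characters left out ...]
97.1 -80.2  84.5] [692.6 -19.8 137.8]
bur_block 0.6 [519.7, 275.8] 1413 [460.1 443.6  81. ] [296.3 392.2  -2.3] [632.3 478.6 199.9]
lamp_stand 0.61 [498.3, 330.7] 1906 [644.3 433.5  31.4] [482.1 388.6  -2.4] [684.7 473.  205.5]
drill_stand 0.74 [166.3, 243.2] 1060 [ 679.1 -413.3   32. ] [ 455.8 -636.9   -3.5] [ 720.1 -373.5  185.1]
stick_box 0.94 [211.2, 203.9] 942 [ 454.2 -457.7   33.5] [ 320.7 -568.1   -3.7] [ 501.1 -420.    49.8]
jar 0.54 [345.0, 233.7] 185 [443.4  -3.7  54.4] [414.8 -34.   23.3] [471.3  18.9  59.6]
dish 0.59 [388.4, 244.8] 62 [396.8 110.1  20. ] [386.5  98.    8.1] [620.2 194.7 179.2]
tin 0.52 [268.4, 280.6] 151 [775.1 -34.8 109. ] [757.9 -50.5  90. ] [783.6 -25.  115.5]
```

```bash
python3 - <<'E'
from h import *
np.set_printoptions(precision=2,suppress=True)
a=np.load("top.npz");b=np.load("scene.npz")
A=cv2.resize(a["im"][140:340,190:390],(600,600),interpolation=cv2.INTER_CUBIC)
B=cv2.resize(b["im"][180:380,220:460],(720,600),interpolation=cv2.INTER_CUBIC)
save("c1",cv2.resize(np.hstack([A,B]),(800,364)))
# cover outline
for n,z in (("top",a),("scene",b)):
    m=np.load(f"m_{n}_cover.npy"); v,u=np.nonzero(m); w=world(n,u,v,z["d"][m])
    w=w[(w[:,2]>96)&(w[:,2]<112)]
    r=cv2.minAreaRect(w[:,:2].astype(np.float32)); print(n,r,cv2.boxPoints(r).tolist())
    m=np.load(f"m_{n}_timer_grip.npy"); v,u=np.nonzero(m); w=world(n,u,v,z["d"][m]); w=w[w[:,2]>124]
    print(len(w),w.mean(0),cv2.minAreaRect(w[:,:2].astype(np.float32)))
    m=np.load(f"m_{n}_mark_tip.npy"); v,u=np.nonzero(m); w=world(n,u,v,z["d"][m]); print(w[::12])
E
```

```text
top ((603.4923095703125, 87.0388412475586), (207.0830078125, 171.32386779785156), 15.704421043395996) [[480.62939453125, 141.47702026367188], [527.00244140625, -23.45147705078125], [726.355224609375, 32.60066223144531], [679.982177734375, 197.52915954589844]]
108 [663.54 -42.1  133.54] ((664.6546020507812, -42.18181610107422), (15.243424415588379, 39.930049896240234), 41.21318817138672)
[[680.37 213.47  94.7 ]
 [667.36 212.86 109.65]
 [666.27 205.87  94.04]
 [649.64 207.15 126.26]
 [635.39 202.8  150.05]
 [629.19 196.17 147.48]
 [618.66 192.9  166.11]
 [604.47 192.56 192.97]
 [592.77 189.59 208.83]
 [583.69 182.66 223.83]
 [602.58 198.67  91.34]
 [575.25 178.08 223.67]
 [569.73 176.73 231.15]]
scene ((609.101806640625, 88.00869750976562), (208.93295288085938, 173.4764862060547), 16.916566848754883) [[483.9166259765625, 140.59619140625], [534.3946533203125, -25.373868942260742], [734.2869873046875, 35.42120361328125], [683.8089599609375, 201.39126586914062]]
106 [671.96 -38.94 131.3 ] ((670.3627319335938, -40.379127502441406), (13.91511344909668, 39.454036712646484), 42.188499450683594)
[[577.53 183.32 236.48]
 [579.16 188.66 233.77]
 [587.45 185.23 229.82]
 [585.38 189.4  224.8 ]
 [587.17 186.13 217.31]
 [590.07 187.84 209.23]
 [594.26 192.18 202.62]
 [599.46 194.62 196.07]
 [614.54 193.72 191.85]
 [617.58 195.46 183.88]
 [619.47 196.85 175.07]
 [623.57 198.94 167.81]
 [632.25 200.45 160.65]
 [636.03 202.44 153.16]
 [643.09 203.44 144.84]
 [647.95 206.16 132.96]
 [653.51 206.89 120.8 ]
 [662.96 210.67 117.89]
 [669.32 211.46 109.08]
 [677.66 212.68 104.62]
 [682.39 214.76 100.65]]
```

View pics/c1.png

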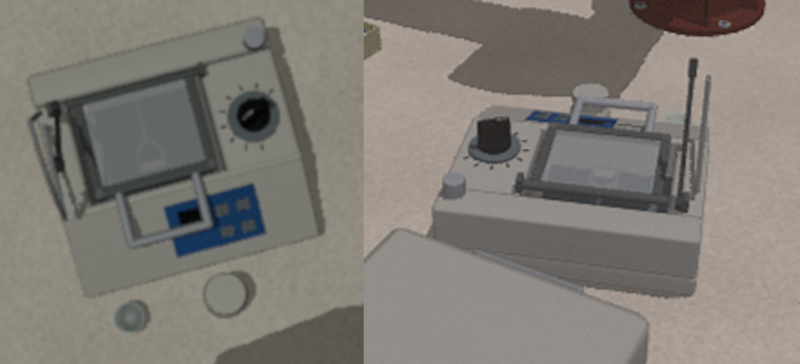

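```bash
cat >> h.py <<'E'
def pose():
    s=robot.sense(); q=s["tcp_rot"]; return np.array(s["position"]),R.from_quat([q[1],q[2],q[3],q[0]]),s
def down(a,t=0):  # tool y down, jaw dir z at world yaw a
    z=np.array([np.cos(a),np.sin(a),0]); y=np.array([0,0,-1.]); return R.from_matrix(np.stack([np.cross(y,z),y,z],1))
def plan(p,r):
    P,Q,s=pose(); print("shift cm",(Q.inv().apply(np.array(p)-P)/10).round(2),"turn",(Q.inv()*r).as_rotvec().round(3))
E
python3 - <<'E'
from h import *
np.set_printoptions(precision=3,suppress=True)
P,Q,s=pose(); print(Q.as_matrix(),P,s["joints"])
V=np.linalg.inv(cal("wrist")[3]); print(cal("wrist")[0],Q.inv().apply(V[:3,3]-P), Q.inv().as_matrix()@V[:3,:3])
a=np.load("top.npz");m=np.load("m_top_timer_grip.npy");v,u=np.nonzero(m);w=world("top",u,v,a["d"][m]);w=w[w[:,2]>124][:,:2]
print("bar dir",np.linalg.eigh(np.cov(w.T)))
for j in (-1.3,0.27,1.84,2.8): print(j);plan([560,0,330],down(j))
E
```

```text
[[-0.97   0.     0.242]
 [-0.242 -0.    -0.97 ]
 [-0.    -1.     0.   ]] [ 145.428 -582.147  231.335] [-1.544  0.104  0.097  1.564  0.     1.353]
416.78388903233855 [ -81.278 -142.725   -0.09 ] [[-0.     0.948  0.317]
 [ 0.001 -0.317  0.948]
 [ 1.     0.    -0.001]]
bar dir EighResult(eigenvalues=array([ 18.046, 127.965]), eigenvectors=array([[-0.746, -0.666],
       [-0.666,  0.746]]))
-1.3
shift cm [-54.33  -9.87 -46.43] turn [-0.    -0.026 -0.   ]
0.27
shift cm [-54.33  -9.87 -46.43] turn [-0.    -1.596  0.   ]
1.84
shift cm [-54.33  -9.87 -46.43] turn [ 0.     3.117 -0.   ]
2.8
shift cm [-54.33  -9.87 -46.43] turn [-0.     2.157 -0.   ]
```

```bash
python3 -c "
from h import *
plan([580,60,340],down(0.73))"
```

```text
shift cm [-57.72 -10.87 -51.77] turn [-0.    -2.056  0.   ]
```

{"fn": "step_arm", "kwargs": {"series": [[[-20,-10.8,-18],[0,-0.7,0],-1],[[-30,-10.8,-27],[0,-1.0,0],-1],[[-57.7,-10.8,-51.8],[0,-2.056,0],-1],[[-57.7,-10.8,-51.8],[0,-2.056,0],-1],[[-57.7,-10.8,-51.8],[0,-2.056,0],-1],[[-57.7,-10.8,-51.8],[0,-2.056,0],-1],[[-57.7,-10.8,-51.8],[0,-2.056,0],-1],[[-57.7,-10.8,-51.8],[0,-2.056,0],-1],[[-57.7,-10.8,-51.8],[0,-2.056,0],-1],[[-57.7,-10.8,-51.8],[0,-2.056,0],-1],[[-57.7,-10.8,-51.8],[0,-2.056,0],-1],[[-57.7,-10.8,-51.8],[0,-2.056,0],-1],[[-57.7,-10.8,-51.8],[0,-2.056,0],-1],[[-57.7,-10.8,-51.8],[0,-2.056,0],-1],[[-57.7,-10.8,-51.8],[0,-2.056,0],-1],[[-57.7,-10.8,-51.8],[0,-2.056,0],-1],[[-57.7,-10.8,-51.8],[0,-2.056,0],-1],[[-57.7,-10.8,-51.8],[0,-2.056,0],-1]]}}

```text
clock: 3.65
position: [579.5, 59.7, 339.4]
tcp_rot: [-0.645, 0.645, -0.289, 0.289]
contact_force: [-0.4, 0.8, 0.7]
finger_gap: 1.001
```

```bash
cat > look.py <<'E'
from h import *
np.set_printoptions(precision=2,suppress=True)
name=sys.argv[1]
P,Q,s=pose(); print(s["clock"],P,s["joints"])
c=cal("wrist"); im,d=robot.read_camera("wrist"); save(name,im); np.savez(name,im=im,d=d,f=c[0],V=c[3],cx=c[1],cy=c[2])
for l in ("cover","cover_bar","mark_tip","timer_grip"):
    for r in robot.trace("wrist",l)[:1]:
        m=r["pixels"]&(d>0); v,u=np.nonzero(m); w=world("wrist",u,v,d[m],c); np.save(f"m_{name}_{l}",m)
        print(l,round(r["p"],2),r["position"],len(w),np.median(w,0),w.min(0),w.max(0))
        if l=="timer_grip":
            t=w[(w[:,2]>125)]; print("grip top",len(t),t.mean(0),cv2.minAreaRect(t[:,:2].astype(np.float32)),np.linalg.eigh(np.cov(t[:,:2].T)))
        if l=="cover":
            t=w[(w[:,2]>94)&(w[:,2]<114)]; 
            if len(t): q=cv2.minAreaRect(t[:,:2].astype(np.float32)); print(q,cv2.boxPoints(q))
E
python3 look.py w1
```

```text
3.65 [579.55  59.74 339.44] [-0.12  0.11  0.3   1.76 -0.    0.72]
cover 0.94 [379.7, 194.0] 27546 [626.48 102.09 101.69] [492.12  -0.7   31.03] [726.39 204.51 106.84]
((604.37255859375, 89.3271484375), (206.33242797851562, 175.7451629638672), 16.167795181274414) [[480.82 145.  ]
 [529.75 -23.8 ]
 [727.93  33.66]
 [678.99 202.45]]
cover_bar 0.85 [379.9, 195.7] 28132 [625.86 101.94 101.67] [487.65   2.16  30.02] [734.06 204.94 106.84]
mark_tip 0.72 [473.4, 91.9] 1568 [592.75 189.55 207.41] [564.5  178.22  88.13] [679.16 226.34 238.03]
```

View pics/w1.png

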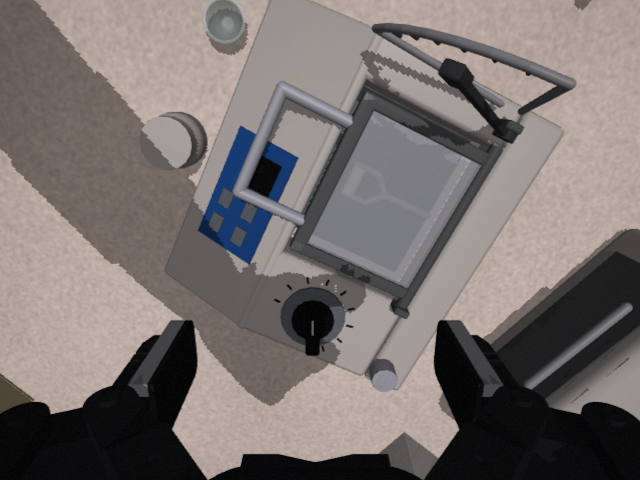

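```bash
python3 - <<'E'
from h import *
np.set_printoptions(precision=1,suppress=True)
z=np.load("w1.npz"); c=(float(z["f"]),float(z["cx"]),float(z["cy"]),z["V"]); d=z["d"]; im=z["im"]
v,u=np.mgrid[280:375,270:360]; dd=d[280:375,270:360]; w=world("wrist",u.ravel(),v.ravel(),dd.ravel(),c)
t=w[(w[:,2]>128)&(w[:,2]<145)]; print(len(t),t.mean(0),cv2.minAreaRect(t[:,:2].astype(np.float32)),np.linalg.eigh(np.cov(t[:,:2].T)))
print(pix("w",[667,-41,134],c),pix("w",[667,-41,102],c))
print(w.reshape(95,90,3)[::6,43])
k=cv2.convertScaleAbs(im[270:380,250:400],alpha=2.2,beta=10)
save("k",cv2.resize(k,None,fx=4,fy=4,interpolation=cv2.INTER_CUBIC))
# pointer
m=np.load("m_w1_mark_tip.npy"); v,u=np.nonzero(m); w=world("wrist",u,v,d[m],c); 
a=.285; h=np.array([700,116]); e=np.array([np.cos(a),np.sin(a)]); 
x=(w[:,:2]-h)@e; y=(w[:,:2]-h)@np.array([-e[1],e[0]])
print(np.c_[x,y,w[:,2],np.arctan2(w[:,2]-98,-x)][::60])
E
```

```text
553 [664.4 -39.1 133.5] ((665.4877319335938, -40.18858337402344), (12.649978637695312, 42.14215850830078), 41.50362777709961) EighResult(eigenvalues=array([ 14.6, 151.2]), eigenvectors=array([[-0.8, -0.7],
       [-0.7,  0.8]]))
(np.float64(313.15632460080286), np.float64(338.6006225563764)) (np.float64(313.293754083624), np.float64(321.80576268073526))
[[ 639.4  -10.5   89.1]
 [ 643.4  -15.1   90.6]
 [ 646.5  -18.4   95.3]
 [ 651.   -23.5   95.3]
 [ 653.   -25.8  102.7]
 [ 652.7  -25.3  116.6]
 [ 652.4  -24.9  129.5]
 [ 525.2  120.5  482.2]
 [ 659.4  -32.7  133.7]
 [ 662.9  -36.6  135.7]
 [ 667.9  -42.2  134.1]
 [ 672.4  -47.3  133.7]
 [ 676.9  -52.3  133.7]
 [ 740.8 -125.1    1. ]
 [ 747.9 -133.    -0.6]
 [ 753.6 -139.4    0.7]]
[[-110.2  104.8  228.3    0.9]
 [-106.   104.1  232.2    0.9]
 [-109.6  100.9  229.5    0.9]
 [-106.7  101.   232.3    0.9]
 [-105.2  100.4  234.5    0.9]
 [-104.5   99.6  234.1    0.9]
 [-105.8   97.8  233.4    0.9]
 [-106.6   96.5  230.5    0.9]
 [ -89.8  104.3  224.4    1. ]
 [ -89.1  103.4  222.6    0.9]
 [-100.    96.6  219.     0.9]
 [ -96.5   96.6  229.7    0.9]
 [ -93.7   96.5  218.9    0.9]
 [ -89.3   96.7  221.5    0.9]
 [ -77.1  101.   202.9    0.9]
 [ -76.7   98.6  200.2    0.9]
 [ -62.4  103.4  183.5    0.9]
 [ -62.7  100.4  183.3    0.9]
 [ -60.3   98.6  180.5    0.9]
 [ -53.3   98.4  161.2    0.9]
 [ -36.1  103.9  149.2    1. ]
 [ -38.4   98.5  143.9    0.9]
 [ -29.    99.4  140.5    1. ]
 [ -18.5   98.5  116.2    0.8]
 [  -5.9  101.2  110.     1.1]
 [  -0.2  100.9  107.4    1.5]
 [   2.9   97.3  104.1    2. ]]
```

View pics/k.png

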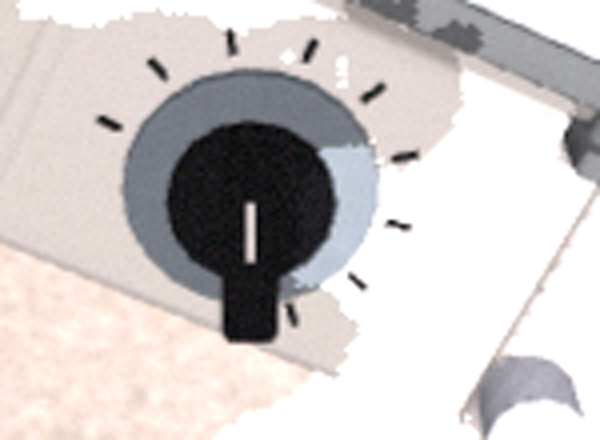

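```bash
python3 -c "
from h import *
plan([666.5,-41,165],down(0.724));plan([666.5,-41,109],down(0.724))"
```

```text
shift cm [13.33 17.43 -0.28] turn [0.    0.006 0.   ]
shift cm [13.33 23.03 -0.27] turn [0.    0.006 0.   ]
```

{"fn": "step_arm", "kwargs": {"series": [[[6,6,0],[0,0.006,0],-0.1],[[13.3,12,-0.3],[0,0.006,0],-0.1],[[13.3,17.4,-0.3],[0,0.006,0],-0.1],[[13.3,17.4,-0.3],[0,0.006,0],-0.1],[[13.3,17.4,-0.3],[0,0.006,0],-0.1],[[13.3,20,-0.3],[0,0.006,0],-0.1],[[13.3,22,-0.3],[0,0.006,0],-0.1],[[13.3,23,-0.3],[0,0.006,0],-0.1],[[13.3,23,-0.3],[0,0.006,0],-0.1],[[13.3,23,-0.3],[0,0.006,0],1],[[13.3,23,-0.3],[0,0.006,0],1],[[13.3,23,-0.3],[0,0.006,0],1],[[13.3,23,-0.3],[0,0.006,0],1],[[13.3,23,-0.3],[0,0.006,0],1],[[13.3,23,-0.3],[0,0.006,0],1]], "force": 30}}

```text
clock: 5.78
position: [666.2, -41.4, 110.5]
tcp_rot: [-0.644, 0.645, -0.29, 0.291]
contact_force: [-4.9, -2.4, 5.3]
finger_gap: 0.158
```

```bash
python3 -c "
from h import *
P,Q,s=pose();print(s['clock'],P,s['contact_force'],s['ft_torque'],s['finger_gap'],np.array(s['joints']).round(3))"
```

```text
5.775 [666.21891476 -41.39505346 110.49673279] [-4.859224   -2.39495543  5.26501657] [-0.33875102  0.81376284 -0.05002165] 0.1576572846862769 [-2.570e-01  3.190e-01  1.210e-01  1.372e+00 -1.000e-03  5.900e-01]
```

{"fn": "step_arm", "kwargs": {"series": [[[0,0,0],[0,-0.12,0],1],[[0,0,0],[0,-0.24,0],1],[[0,0,0],[0,-0.36,0],1],[[0,0,0],[0,-0.48,0],1],[[0,0,0],[0,-0.6,0],1],[[0,0,0],[0,-0.72,0],1],[[0,0,0],[0,-0.84,0],1],[[0,0,0],[0,-0.96,0],1],[[0,0,0],[0,-1.05,0],1],[[0,0,0],[0,-1.05,0],1]]}}

```text
clock: 7.02
position: [666.2, -41.1, 110.5]
tcp_rot: [-0.703, 0.704, 0.072, -0.072]
contact_force: [-3.9, -1.2, 5.6]
finger_gap: 0.159
```

```bash
cat > st.py <<'E'
from h import *
np.set_printoptions(precision=3,suppress=True)
P,Q,s=pose();z=Q.as_matrix()[:,2];print(s['clock'],P,s['contact_force'],s['ft_torque'],s['finger_gap'],np.array(s['joints']).round(3),"yaw",np.arctan2(z[1],z[0]))
E
python3 st.py
```

```text
7.025 [666.226 -41.121 110.512] [-3.9   -1.202  5.615] [-0.076  0.898 -0.014] 0.1585632853662363 [-0.257  0.319  0.121  1.372 -0.    -0.461] yaw 1.775152332198136
```

{"fn": "step_arm", "kwargs": {"series": [[[0,0,0],[0,-0.05,0],1],[[0,0,0],[0,-0.08,0],1],[[0,0,0],[0,-0.08,0],1]]}}

```text
clock: 7.4
position: [666.2, -41.1, 110.5]
tcp_rot: [-0.7, 0.7, 0.1, -0.1]
contact_force: [-4.6, -0.9, 5.6]
finger_gap: 0.154
```

```bash
python3 st.py
```

```text
7.4 [666.24  -41.143 110.526] [-4.648 -0.888  5.591] [-0.13   0.918  0.061] 0.15437617079376204 [-0.257  0.319  0.121  1.372 -0.    -0.54 ] yaw 1.8542316454693255
```

{"fn": "step_arm", "kwargs": {"series": [[[0,0,0],[0,-0.03,0],1],[[0,0,0],[0,-0.05,0],1],[[0,0,0],[0,-0.05,0],1]]}}

```text
clock: 7.78
position: [666.2, -41.2, 110.5]
tcp_rot: [-0.697, 0.698, 0.117, -0.116]
contact_force: [-3.9, 0.9, 6.7]
finger_gap: 0.155
```

```bash
python3 st.py
```

```text
7.775 [666.212 -41.176 110.531] [-3.89   0.893  6.673] [ 0.036  0.981 -1.272] 0.1551345840525789 [-0.257  0.319  0.121  1.372 -0.    -0.589] yaw 1.9022908086967756
```

{"fn": "step_arm", "kwargs": {"series": [[[0,0,0],[0,0.01,0],0],[[0,0,0],[0,0.01,0],-0.1],[[0,0,0],[0,0.01,0],-0.1],[[0,0,0],[0,0.01,0],-0.1],[[0,-3,0],[0,0.01,0],-0.1],[[0,-7,0],[0,0.01,0],-0.1],[[0,-12,0],[0,0.2,0],-0.1],[[-2,-18,6],[0,0.4,0],-0.1],[[-4.3,-21.5,12],[0,0.6,0],-0.1],[[-4.3,-21.5,12],[0,0.8,0],-0.1],[[-4.3,-21.5,12],[0,1.0,0],-0.1],[[-4.3,-21.5,12],[0,1.2,0],-0.1],[[-4.3,-21.5,12],[0,1.4,0],-0.1],[[-4.3,-21.5,12],[0,1.6,0],-0.1],[[-4.3,-21.5,12],[0,1.61,0],-0.1],[[-4.3,-21.5,12],[0,1.61,0],-0.1]]}}

```text
clock: 9.78
position: [586.3, 58.5, 324.3]
tcp_rot: [-0.568, 0.568, -0.421, 0.421]
contact_force: [-0.3, 0.5, 1.0]
finger_gap: 0.552
```

```bash
python3 st.py; python3 look.py w2; cat > fit.py <<'E'
from h import *
np.set_printoptions(precision=3,suppress=True)
z=np.load(sys.argv[1]+".npz"); c=(float(z["f"]),float(z["cx"]),float(z["cy"]),z["V"]); d=z["d"]
v,u=np.nonzero(d>0); w=world("w",u,v,d[d>0],c)
# knob top
t=w[(np.hypot(w[:,0]-666,w[:,1]+41)<28)&(w[:,2]>128)&(w[:,2]<140)]
if len(t): r=cv2.minAreaRect(t[:,:2].astype(np.float32)); print("knob",len(t),r)
# handle bar: near predicted place
t=w[(np.hypot(w[:,0]-512,w[:,1]-62)<48)&(w[:,2]>93)&(w[:,2]<112)]
e,q=np.linalg.eigh(np.cov(t[:,:2].T)); print("bar",len(t),t.mean(0),t[:,2].max(),"dir",np.arctan2(q[1,1],q[0,1]),e)
r=cv2.minAreaRect(t[:,:2].astype(np.float32)); print(r)
E
python3 fit.py w2
```

```text
9.775 [586.255  58.509 324.259] [-0.277  0.458  1.028] [-0.012  0.016  0.068] 0.5523935233566146 [-0.122  0.116  0.281  1.735 -0.     1.154] yaw 0.29484758419669355
9.775 [586.26  58.51 324.26] [-0.12  0.12  0.28  1.74 -0.    1.15]
cover 0.74 [376.9, 160.2] 32531 [629.06 103.79 101.65] [482.69  -7.43  28.6 ] [728.66 204.18 106.95]
((604.5601806640625, 88.95700073242188), (206.96170043945312, 175.6315460205078), 16.10608673095703) [[480.78 144.62]
 [529.5  -24.12]
 [728.34  33.3 ]
 [679.62 202.03]]
cover_bar 0.91 [375.9, 163.1] 32081 [629.25 103.82 101.67] [489.75   4.63  29.27] [728.28 200.97 106.95]
mark_tip 0.61 [397.9, 23.0] 2365 [595.4  190.43 203.18] [564.24 177.96  -1.32] [683.79 243.51 238.51]
timer_grip 0.74 [363.0, 316.3] 1496 [659.45 -35.48 115.01] [605.64 -70.37  94.54] [684.68  75.64 330.39]
grip top 571 [657.94 -37.56 137.54] ((641.0781860351562, 15.703849792480469), (30.36322593688965, 136.06521606445312), 18.31292724609375) EighResult(eigenvalues=array([ 71.72, 395.23]), eigenvectors=array([[-0.89, -0.45],
       [-0.45,  0.89]]))
knob 508 ((659.9971313476562, -41.80015563964844), (29.94607925415039, 14.000635147094727), 15.394913673400879)
bar 1621 [512.06   63.512 102.729] 106.46776894356668 dir 1.8611955678357046 [ 18.211 843.076]
((517.2578735351562, 63.41965866088867), (26.074647903442383, 95.4145736694336), 17.065584182739258)
```

View pics/w2.png

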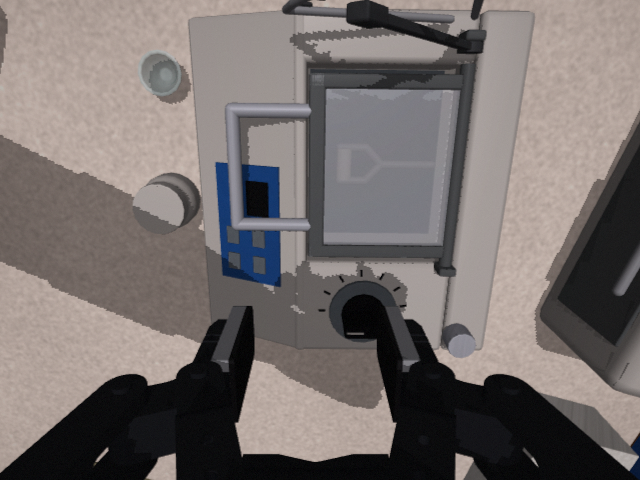

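```bash
cat >> h.py <<'E'
YAW=.285; BAR=np.array([511.5,62.5,98.])
def tool(tilt): return down(YAW)*R.from_rotvec([tilt,0,0])
def at(bar,tilt,back=0,g=16):  # TCP so that bar lies g behind it
    r=tool(tilt); return bar+r.apply([0,g-back,0]),r
E
python3 -c "
from h import *
plan(*at(BAR,.35,90));plan(*at(BAR,.35,60));plan(*at(BAR,.35,30));plan(*at(BAR,.35))"
```

```text
shift cm [-2.59 15.67 -9.57] turn [ 0.35   0.01  -0.002]
shift cm [-2.58 18.49 -8.54] turn [ 0.35   0.01  -0.002]
shift cm [-2.57 21.31 -7.52] turn [ 0.35   0.01  -0.002]
shift cm [-2.56 24.13 -6.49] turn [ 0.35   0.01  -0.002]
```

{"fn": "step_arm", "kwargs": {"series": [[[-1.3,6,-5],[0.18,0.005,0],0.2],[[-2.6,11,-9.6],[0.35,0.01,0],0.2],[[-2.6,15.7,-9.6],[0.35,0.01,0],0.2],[[-2.6,15.7,-9.6],[0.35,0.01,0],0.2],[[-2.6,15.7,-9.6],[0.35,0.01,0],0.2],[[-2.6,15.7,-9.6],[0.35,0.01,0],0.2]]}}

```text
clock: 10.78
position: [483.9, 56.1, 162.9]
tcp_rot: [0.655, -0.459, 0.347, -0.49]
contact_force: [0.5, -0.4, 0.4]
finger_gap: 0.398
```

```bash
python3 st.py; python3 look.py w3 | grep bar;python3 fit.py w3; python3 -c "
from h import *
print(pix('wrist',BAR),pix('wrist',at(BAR,.35)[0]))
plan(*at(BAR,.35))"
```

```text
10.775 [483.906  56.116 162.945] [ 0.476 -0.385  0.422] [-0.095  0.223  0.01 ] 0.3975754615190516 [-0.274 -0.738 -0.756  1.259  0.184  1.04 ] yaw 0.2825884263015818
knob 89 ((667.888916015625, -39.98139190673828), (2.381577730178833, 20.48462677001953), 57.5118293762207)
bar 3968 [509.842  62.905 102.417] 105.79285891531833 dir 1.8787766980958363 [ 21.843 862.157]
((517.0856323242188, 63.56199645996094), (26.859111785888672, 95.8868637084961), 17.25832176208496)
(np.float64(310.17653883295), np.float64(253.3643429475727)) (np.float64(310.3965314441551), np.float64(244.0827254225347))
shift cm [-0.08  9.25 -0.3 ] turn [-0.004 -0.     0.001]
```

View pics/w3.png

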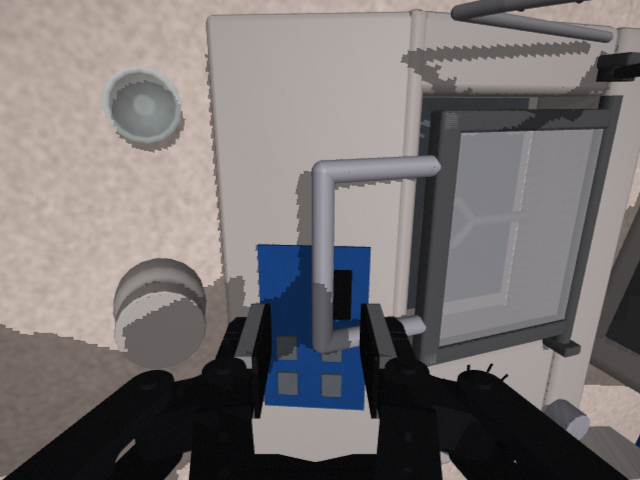

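```bash
python3 - <<'E'
from h import *
np.set_printoptions(precision=1,suppress=True)
z=np.load("w3.npz"); c=(float(z["f"]),float(z["cx"]),float(z["cy"]),z["V"]); d=z["d"]
for r in (190,225,255,290,320):
    w=world("w",np.arange(308,342),np.full(34,r),d[r,308:342],c); k=w[:,2]>92; print(r,np.arange(308,342)[k][[0,-1]],w[k][[0,-1]],w[k].mean(0),w[k,2].max())
z=np.load("w2.npz"); c=(float(z["f"]),float(z["cx"]),float(z["cy"]),z["V"]); d=z["d"]
for r in (130,165,205):
    w=world("w",np.arange(222,250),np.full(28,r),d[r,222:250],c); k=w[:,2]>92; print(r,np.arange(222,250)[k][[0,-1]],w[k].mean(0),w[k,2].max())
print(pix("w",BAR,c))
E
```

```text
190 [312 334] [[493.8  99.2  97.7]
 [503.2 102.4 103.5]] [497.7 101.  102.7] 104.71754581010964
225 [312 334] [[499.2  81.2  97.4]
 [509.8  84.2 101. ]] [503.1  83.3 102.4] 104.62208479589947
255 [312 333] [[504.   64.9  97.1]
 [513.7  68.1 102. ]] [507.6  67.2 102.2] 104.64699475204296
290 [312 333] [[509.7  44.9  97.1]
 [519.8  48.3 102. ]] [513.2  47.7 102.6] 104.66183815665892
320 [312 332] [[515.4  26.3  96. ]
 [524.1  30.7 102.9]] [518.2  29.9 102.4] 104.65151045671519
130 [226 239] [502.1  94.2 102.8] 104.81263529094275
165 [228 241] [510.5  66.  102.7] 105.17093578774086
205 [230 243] [520.5  31.7 102.5] 104.73255674940589
(np.float64(235.6259963735639), np.float64(168.367975942253))
```

```bash
python3 - <<'E'
from h import *
np.set_printoptions(precision=2,suppress=True)
for i in range(2):
    P,Q,s=pose(); c=cal("wrist"); im,d=robot.read_camera("wrist"); print(s["clock"],P,Q.as_rotvec(),np.linalg.inv(c[3])[:3,3],np.array(s["joint_vel"]))
    for r in (190,255,320):
        q=d[r,300:345]; w=world("w",np.arange(300,345),np.full(45,r),q,c); k=(w[:,2]>92)&(w[:,2]<112); print(r,np.arange(300,345)[k][[0,-1]],w[k].mean(0),w[k,2].max())
z=np.load("w3.npz"); print(np.linalg.inv(z["V"])[:3,3],pix("w",BAR,(float(z["f"]),float(z["cx"]),float(z["cy"]),z["V"])),pix("w",BAR,c))
E
```

```text
11.025 [488.93  55.12 170.81] [-1.04  0.78 -1.12] [418.57 119.5  304.65] [ 0.    0.   -0.02 -0.   -0.    0.  ]
190 [300 319] [499.16  97.53 103.03] 104.96054517705713
255 [300 319] [509.17  62.87 102.9 ] 104.83998914307062
320 [300 344] [529.44  24.11 100.67] 105.11134215942263
11.075 [488.6   55.21 170.21] [-1.04  0.78 -1.11] [418.36 119.55 304.15] [ 0.   -0.   -0.02  0.    0.    0.  ]
190 [300 320] [498.91  97.72 102.84] 105.13109366304425
255 [300 320] [508.8   63.08 102.62] 104.21040900863113
320 [300 344] [528.34  24.44 100.63] 104.75728416045118
[414.91 120.18 297.67] (np.float64(323.8916654415679), np.float64(261.6291941774879)) (np.float64(311.0853442405557), np.float64(253.97090089463188))
```

{"fn": "step_arm", "kwargs": {"series": [[[0,2,0],[0,0,0],0.2],[[0,4,0],[0,0,0],0.2],[[0,5.5,0],[0,0,0],0.2],[[0,7,0],[0,0,0],0.2],[[0,8.2,0],[0,0,0],0.2],[[0,9,0],[0,0,0],0.2],[[0,9,0],[0,0,0],0.2],[[0,9,0],[0,0,0],0.2]]}}

```text
clock: 12.12
position: [516.6, 64.3, 83.2]
tcp_rot: [0.656, -0.458, 0.344, -0.491]
contact_force: [-0.6, -0.0, 1.2]
finger_gap: 0.401
```

```bash
python3 st.py; python3 -c "
from h import *
plan(*at(BAR,.35))"
```

```text
12.125 [516.643  64.26   83.223] [-0.576 -0.011  1.153] [-0.079  0.356 -0.019] 0.4011382020185577 [-0.232 -0.605 -0.821  1.048  0.171  1.081] yaw 0.2837062744097202
shift cm [ 0.02  0.03 -0.  ] turn [-0.001 -0.001 -0.001]
```

{"fn": "step_arm", "kwargs": {"series": [[[0,0,0],[0,0,0],1],[[0,0,0],[0,0,0],1],[[0,0,0],[0,0,0],1],[[0,0,0],[0,0,0],1],[[0,0,0],[0,0,0],1]], "force": 40}}

```text
clock: 12.75
position: [516.0, 64.0, 83.0]
tcp_rot: [0.655, -0.459, 0.345, -0.491]
contact_force: [-6.9, -3.2, 5.0]
finger_gap: 0.121
```

```bash
python3 st.py; python3 - <<'E'
from h import *
np.set_printoptions(precision=3,suppress=True)
# pointer angle from w1,w2,top,scene depth points
H=BAR+195*np.array([np.cos(YAW),np.sin(YAW),0]); print("hinge",H)
for n in ("w1","w2","top","scene"):
    z=np.load(n+".npz"); c=(float(z["f"]),float(z["cx"]),float(z["cy"]),z["V"]) if n[0]=="w" else cal(n)
    m=np.load(f"m_{n}_mark_tip.npy"); v,u=np.nonzero(m); w=world("",u,v,z["d"][m],c)-H
    e=np.array([np.cos(YAW),np.sin(YAW)]); x=w[:,:2]@e; y=w[:,:2]@np.array([-e[1],e[0]]); zz=w[:,2]
    k=(y>90)&(y<110)&(np.hypot(x,zz)<180)&(np.hypot(x,zz)>40); x,y,zz=x[k],y[k],zz[k]
    a=np.arctan2(zz,-x); rr=np.hypot(x,zz); l=cv2.fitLine(np.c_[-x,zz].astype(np.float32),cv2.DIST_HUBER,0,.01,.01).ravel()
    print(n,k.sum(),"ang med",np.median(a),"arm",np.median(a[(rr<150)&(rr>60)]),"tip",np.median(a[rr>155]),"line",np.arctan2(l[1],l[0]),"y",y.mean(),rr.max())
E
```

```text
12.75 [515.999  64.018  83.041] [-6.892 -3.163  5.023] [-0.383  1.363 -0.001] 0.12070495733496248 [-0.232 -0.605 -0.821  1.05   0.17   1.081] yaw 0.28324731413585175
hinge [698.634 117.326  98.   ]
w1 1335 ang med 0.9402548655710283 arm 0.9418167604452203 tip 0.9287658571492096 line 0.91228116 y 98.6054782664153 173.2220052214946
w2 1976 ang med 0.9419981357611156 arm 0.9417564486434529 tip 0.9354476238311022 line 0.9167791 y 98.73274626058857 173.14880130061923
top 117 ang med 0.9369748947140234 arm 0.9367853987322637 tip 0.9283503409819899 line 0.9123862 y 97.31873059930734 175.3926915100472
scene 182 ang med 0.9594149729316845 arm 0.9567097817362736 tip 0.9563966103075681 line 0.9349522 y 99.19064560206301 170.4604527044012
```

```bash
cat >> h.py <<'E'
E3=np.array([np.cos(YAW),np.sin(YAW),0]); H=BAR+195*E3
def tgt(th,k=.6): return at(H+195*(-np.cos(th)*E3+np.array([0,0,np.sin(th)])),.35-k*th)
def rel(th,th0,k=.6):
    p0,r0=tgt(th0,k);p,r=tgt(th,k); print(round(th,3),(r0.inv().apply(p-p0)/10).round(2),(r0.inv()*r).as_rotvec().round(3)+0.)
E
python3 -c "
from h import *
for t in np.arange(.05,.81,.05): rel(t,0)"
```

```text
0.05 [-0.   -0.91  0.31] [-0.03  0.    0.  ]
0.1 [-0.   -1.8   0.66] [-0.06  0.    0.  ]
0.15 [-0.   -2.67  1.06] [-0.09  0.    0.  ]
0.2 [-0.   -3.52  1.5 ] [-0.12  0.    0.  ]
0.25 [-0.   -4.34  1.98] [-0.15  0.    0.  ]
0.3 [-0.   -5.14  2.51] [-0.18  0.    0.  ]
0.35 [-0.   -5.91  3.07] [-0.21  0.    0.  ]
0.4 [-0.   -6.65  3.67] [-0.24  0.    0.  ]
0.45 [-0.   -7.36  4.31] [-0.27  0.    0.  ]
0.5 [-0.   -8.03  4.98] [-0.3  0.   0. ]
0.55 [ 0.   -8.67  5.68] [-0.33  0.    0.  ]
0.6 [-0.   -9.28  6.41] [-0.36  0.    0.  ]
0.65 [ 0.   -9.84  7.17] [-0.39  0.    0.  ]
0.7 [ -0.   -10.37   7.96] [-0.42  0.    0.  ]
0.75 [  0.   -10.85   8.78] [-0.45  0.    0.  ]
0.8 [  0.   -11.29   9.61] [-0.48  0.    0.  ]
```

Lift to 0.4 first and check forces.

{"fn": "step_arm", "kwargs": {"series": [[[0,-0.91,0.31],[-0.03,0,0],1],[[0,-1.8,0.66],[-0.06,0,0],1],[[0,-2.67,1.06],[-0.09,0,0],1],[[0,-3.52,1.5],[-0.12,0,0],1],[[0,-4.34,1.98],[-0.15,0,0],1],[[0,-5.14,2.51],[-0.18,0,0],1],[[0,-5.91,3.07],[-0.21,0,0],1],[[0,-6.65,3.67],[-0.24,0,0],1],[[0,-6.65,3.67],[-0.24,0,0],1]]}}

```text
clock: 13.88
position: [526.7, 67.2, 158.0]
tcp_rot: [0.595, -0.535, 0.401, -0.446]
contact_force: [-8.8, -3.3, 2.9]
finger_gap: 0.122
```

```bash
python3 st.py; python3 -c "
from h import *
print(tgt(.4)[0])
for t in np.arange(.45,.86,.05): rel(t,.4)"
```

```text
13.875 [526.721  67.152 158.04 ] [-8.848 -3.325  2.916] [-0.648  1.79  -0.016] 0.12214583040243739 [-0.147 -0.249 -0.377  1.346  0.046  1.142] yaw 0.28389481148764606
[527.95777412  67.32172629 158.03327918]
0.45 [-0.   -0.84  0.45] [-0.03  0.    0.  ]
0.5 [ 0.   -1.65  0.94] [-0.06  0.    0.  ]
0.55 [ 0.   -2.44  1.47] [-0.09  0.    0.  ]
0.6 [ 0.   -3.2   2.04] [-0.12  0.    0.  ]
0.65 [-0.   -3.93  2.65] [-0.15  0.    0.  ]
0.7 [ 0.   -4.63  3.29] [-0.18  0.    0.  ]
0.75 [ 0.   -5.29  3.96] [-0.21  0.    0.  ]
0.8 [ 0.   -5.92  4.67] [-0.24  0.    0.  ]
0.85 [-0.   -6.51  5.41] [-0.27  0.    0.  ]
```

{"fn": "step_arm", "kwargs": {"series": [[[0,-0.84,0.45],[-0.03,0,0],1],[[0,-1.65,0.94],[-0.06,0,0],1],[[0,-2.44,1.47],[-0.09,0,0],1],[[0,-3.2,2.04],[-0.12,0,0],1],[[0,-3.93,2.65],[-0.15,0,0],1],[[0,-4.63,3.29],[-0.18,0,0],1],[[0,-5.29,3.96],[-0.21,0,0],1],[[0,-5.92,4.67],[-0.24,0,0],1],[[0,-6.51,5.41],[-0.27,0,0],1],[[0,-6.51,5.41],[-0.27,0,0],1],[[0,-6.51,5.41],[-0.27,0,0],1],[[0,-6.51,5.41],[-0.27,0,0],1]]}}

```text
clock: 15.38
position: [571.2, 80.1, 229.6]
tcp_rot: [-0.518, 0.61, -0.457, 0.388]
contact_force: [-8.1, -1.7, 9.5]
finger_gap: 0.116
```

```bash
cat > ang.py <<'E'
from h import *
np.set_printoptions(precision=3,suppress=True)
tag=sys.argv[1]
P,Q,s=pose(); g=P-Q.apply([0,16,0])-H; print("TCP-implied cover angle",np.arctan2(g[2],-g@E3),np.hypot(g[2],g@E3))
for n in ("scene","wrist","top"):
    c=cal(n); im,d=robot.read_camera(n); save(f"{tag}_{n}",im); np.savez(f"{tag}_{n}",im=im,d=d,f=c[0],cx=c[1],cy=c[2],V=c[3])
    for l in ("cover","mark_tip"):
        for r in robot.trace(n,l)[:1]:
            m=r["pixels"]&(d>0); v,u=np.nonzero(m); w=world("",u,v,d[m],c)-H; np.save(f"{tag}_{n}_{l}",m)
            x=w@E3; y=w@np.array([-E3[1],E3[0],0]); zz=w[:,2]; rr=np.hypot(x,zz)
            k=(rr>40)&(rr<180)&((y>92)&(y<110) if l=="mark_tip" else (abs(y)<82)&(rr<127))
            if k.sum()<20: print(n,l,"few",k.sum()); continue
            a=np.arctan2(zz[k],-x[k]); b=abs(a-np.median(a))<.15; f=cv2.fitLine(np.c_[-x[k],zz[k]][b].astype(np.float32),cv2.DIST_HUBER,0,.01,.01).ravel(); f*=np.sign(f[0])
            print(n,l,round(r["p"],2),r["position"],b.sum(),"med",np.median(a),"line",np.arctan2(f[1],f[0]),"offset",f[3]*f[0]-f[2]*f[1])
E
python3 st.py; python3 ang.py a1
```

```text
15.375 [571.176  80.079 229.603] [-8.143 -1.685  9.535] [-0.491  2.167  0.032] 0.11632630818712221 [-0.059  0.246  0.241  1.719 -0.053  1.232] yaw 0.2843812288023417
TCP-implied cover angle 0.8472433961181116 196.6663073202207
scene cover 0.86 [355.1, 254.5] 2829 med 0.8906970994659553 line 0.85976785 offset 2.5240555
scene mark_tip 0.81 [396.3, 249.3] 159 med 0.9575351750854726 line 0.9360541 offset 2.7095184
wrist cover 0.9 [472.2, 241.6] 22472 med 0.8786293140509988 line 0.85697913 offset 1.6627007
wrist mark_tip 0.56 [464.3, 50.8] 4910 med 0.942911582734411 line 0.9195019 offset 2.7266808
top cover 0.96 [289.6, 198.5] 296 med 0.8796060307449958 line 0.85932195 offset 1.7761841
top mark_tip few 0
```

```bash
python3 -c "
from h import *
for t in (.87,.89,.915): rel(t,.85)"
```

```text
0.87 [ 0.   -0.3   0.23] [-0.012  0.     0.   ]
0.89 [ 0.   -0.59  0.47] [-0.024  0.     0.   ]
0.915 [ 0.   -0.95  0.78] [-0.039  0.     0.   ]
```

{"fn": "step_arm", "kwargs": {"series": [[[0,-0.3,0.23],[-0.012,0,0],1],[[0,-0.59,0.47],[-0.024,0,0],1],[[0,-0.95,0.78],[-0.039,0,0],1],[[0,-0.95,0.78],[-0.039,0,0],1],[[0,-0.95,0.78],[-0.039,0,0],1],[[0,-0.95,0.78],[-0.039,0,0],1],[[0,-0.95,0.78],[-0.039,0,0],1],[[0,-0.95,0.78],[-0.039,0,0],1]]}}

```text
clock: 16.82
position: [580.0, 82.6, 237.9]
tcp_rot: [-0.506, 0.62, -0.465, 0.379]
contact_force: [-9.2, -2.5, 7.7]
finger_gap: 0.126
```

```bash
python3 st.py; python3 ang.py a2; python3 - <<'E'
from h import *
a=np.load("a2_wrist.npz")["im"];b=np.load("a2_scene.npz")["im"]
B=cv2.resize(b[170:340,250:450],(480,408),interpolation=cv2.INTER_CUBIC)
A=cv2.resize(a[:,240:],(320,384)); A=cv2.copyMakeBorder(A,0,24,0,0,cv2.BORDER_CONSTANT)
save("c2",np.hstack([A,B]))
E
```

```text
16.825 [579.965  82.647 237.857] [-9.169 -2.518  7.719] [-0.532  2.22  -0.059] 0.1255539526030729 [-0.048  0.331  0.35   1.781 -0.064  1.245] yaw 0.28445685018549843
TCP-implied cover angle 0.9119091829667529 196.71079753849224
scene cover 0.94 [350.7, 254.5] 2890 med 0.955477796709064 line 0.9206495 offset 2.8561974
scene mark_tip 0.75 [397.6, 249.3] 183 med 0.9538163866979666 line 0.93435013 offset 2.194439
wrist cover 0.95 [465.2, 241.0] 21309 med 0.9429850858114617 line 0.9097075 offset 2.5156975
wrist mark_tip 0.62 [444.5, 51.4] 4799 med 0.9443370531708353 line 0.92245793 offset 2.4904594
top cover 0.79 [289.9, 198.8] 289 med 0.940021424509325 line 0.92987204 offset 1.0399513
top mark_tip few 0
```

View pics/c2.png

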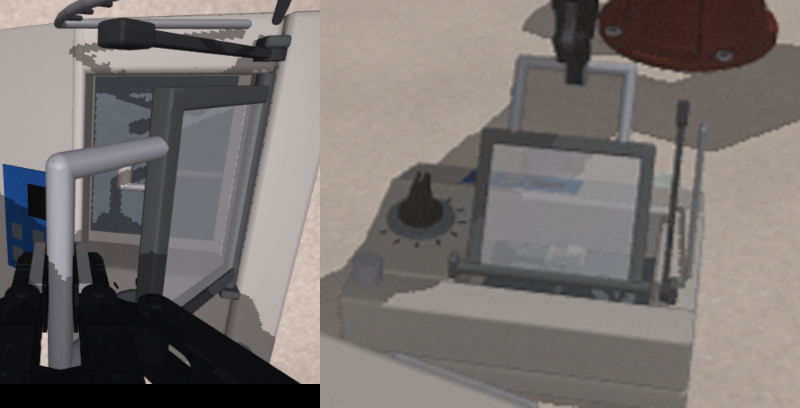

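```bash
python3 - <<'E'
from h import *
np.set_printoptions(precision=3,suppress=True)
def pts(n,m=None):
    z=np.load(n+".npz"); c=(float(z["f"]),float(z["cx"]),float(z["cy"]),z["V"]) if "f" in z else cal(n)
    m=(z["d"]>0)&(m if m is not None else True); v,u=np.nonzero(m); w=world("",u,v,z["d"][m],c)-H
    return w@E3,w@np.array([-E3[1],E3[0],0]),w[:,2]
def fit(x,z,tol):
    a=-x; k=np.ones(len(a),bool)
    for _ in range(8): p=np.polyfit(a[k],z[k],1); k=abs(z-np.polyval(p,a))*np.cos(np.arctan(p[0]))<tol
    t=np.arctan(p[0]); return t,p[1]*np.cos(t),k.sum()
for n in ("a1_wrist","a2_wrist","a1_scene","a2_scene"):
    th=.85 if "a1" in n else .915
    x,y,z=pts(n); r=np.hypot(x,z); off=z*np.cos(th)+x*np.sin(th); s=-x*np.cos(th)+z*np.sin(th)
    for nm,k in (("left frame",(y>62)&(y<78)&(s>20)&(s<125)&(off>0)&(off<12)),("right frame",(y<-62)&(y>-78)&(s>20)&(s<125)&(off>0)&(off<12)),("panel",(abs(y)<50)&(s>30)&(s<110)&(abs(off)<9)),("bar/arms",(abs(y)<56)&(s>140)&(abs(off)<9))):
        if k.sum()>20: print(n,nm,k.sum(),"med off",np.median(off[k]),fit(x[k],z[k],2.5))
for n in ("w1","w2","a1_wrist","a2_wrist","a1_scene","a2_scene","top","scene"):
    m=np.load((f"{n}_mark_tip.npy" if n[0]=="a" else f"m_{n}_mark_tip.npy")); x,y,z=pts(n,m)
    th=.915; off=z*np.cos(th)+x*np.sin(th); s=-x*np.cos(th)+z*np.sin(th)
    k=(y>93)&(y<107)&(s>25)&(s<150)&(abs(off)<9); t=(y>90)&(y<110)&(s>153)&(s<175)&(abs(off)<12)
    print(n,"pointer arm",k.sum(),fit(x[k],z[k],2.5),"off range",np.percentile(off[k],[5,50,95]),"tip off",np.percentile(off[t],[5,50,95]) if t.sum() else None)
w,i=0,0
for n in ("w1","w2"):
    x,y,z=pts(n); s=-x
    for nm,k in (("shut left frame",(y>62)&(y<78)&(s>20)&(s<125)&(abs(z)<12)),("panel",(abs(y)<50)&(s>30)&(s<110)&(abs(z)<9)),("bar",(abs(y)<40)&(s>185)&(s<205)&(z>-3)&(z<12))): 
        if k.sum()>20: print(n,nm,fit(x[k],z[k],2.5))
E
```

```text
a1_wrist left frame 3723 med off 4.671290905690206 (np.float64(0.8497453292012629), np.float64(4.338544718774371), np.int64(3418))
a1_wrist right frame 1423 med off 3.51605128103963 (np.float64(0.8287785406925794), np.float64(4.607498555637578), np.int64(1419))
a1_wrist panel 12957 med off 1.902466659448482 (np.float64(0.8421853432590822), np.float64(2.476994621260929), np.int64(12957))
a1_wrist bar/arms 17438 med off 3.078007603392493 (np.float64(0.8509064717853368), np.float64(2.956262634077124), np.int64(11018))
a2_wrist left frame 3512 med off 4.611217729307773 (np.float64(0.9147560637257546), np.float64(4.286818853895583), np.int64(3234))
a2_wrist right frame 1358 med off 3.4397033838915148 (np.float64(0.8921318578217112), np.float64(4.642817637287379), np.int64(1358))
a2_wrist panel 12294 med off 1.8664554360023669 (np.float64(0.9070488235176798), np.float64(2.452000895641643), np.int64(12294))
a2_wrist bar/arms 18622 med off 3.135194854720332 (np.float64(0.9217860373710943), np.float64(1.8432006233732194), np.int64(11496))
a1_scene left frame 350 med off 4.933125349956239 (np.
[... 2155 characters left out ...]
np.float64(0.9113365002493455), np.float64(4.8927254768492086), np.int64(115)) off range [0.944 4.26  7.219] tip off [2.442 6.819 9.576]
w1 shut left frame (np.float64(0.005960891481144844), np.float64(5.181443803527546), np.int64(1918))
w1 panel (np.float64(0.0008226846814950905), np.float64(3.0703721155812644), np.int64(8955))
w1 bar (np.float64(0.0587583433428465), np.float64(-6.325507302886387), np.int64(1095))
w2 shut left frame (np.float64(0.004774151297333621), np.float64(5.288204370377294), np.int64(2290))
w2 panel (np.float64(0.00031131392798209136), np.float64(3.09772295021528), np.int64(10418))
w2 bar (np.float64(0.08952135672032197), np.float64(-12.2755900140121), np.int64(1118))
```

```bash
python3 st.py; python3 - <<'E'
from h import *
for n in ("a2_scene","a2_top","a1_scene","w2"):
    z=np.load(n+".npz"); c=(float(z["f"]),float(z["cx"]),float(z["cy"]),z["V"]); d=z["d"]; v,u=np.nonzero(d>0); w=world("",u,v,d[d>0],c)
    t=w[(np.hypot(w[:,0]-668,w[:,1]+41)<27)&(w[:,2]>122 if n!="w2" else w[:,2]>129)&(w[:,2]<142)]
    if len(t)>10: 
        e,q=np.linalg.eigh(np.cov(t[:,:2].T)); print(n,len(t),t.mean(0).round(1),"axis",np.arctan2(q[1,1],q[0,1])%np.pi,cv2.minAreaRect(t[:,:2].astype(np.float32)))
for n in ("top","scene"):
    d0=np.load(n+".npz")["d"]; d1=np.load(f"a2_{n}.npz")["d"]
    for l in ("jar","dish","tin","bur_block","lamp_stand","drill_stand","stick_box"):
        m=np.load(f"m_{n}_{l}.npy"); print(n,l,np.median(abs(d1-d0)[m]).round(1),end="; ")
E
```

```text
17.275 [579.945  82.648 237.855] [-10.001  -2.265   8.191] [-0.511  2.234 -0.039] 0.12077411795843679 [-0.048  0.331  0.35   1.781 -0.064  1.245] yaw 0.2844707457085296
a2_scene 98 [672.9 -38.1 131.6] axis 0.23378216543701003 ((669.5059204101562, -39.84062576293945), (42.81972885131836, 14.555163383483887), 14.393821716308594)
a2_top 117 [663.5 -42.9 133.7] axis 0.29033727691361566 ((663.8938598632812, -43.07038116455078), (41.91977310180664, 13.971961975097656), 17.86312484741211)
a1_scene 98 [672.9 -38.  131.7] axis 0.2097342745229529 ((669.425048828125, -39.591270446777344), (42.43916702270508, 14.75771713256836), 12.907511711120605)
w2 484 [659.7 -41.  133.2] axis 0.31263812501950294 ((659.9343872070312, -41.817420959472656), (29.76679801940918, 14.000635147094727), 15.39491081237793)
top jar 2.7; top dish 660.8; top tin 559.9; top bur_block 2.7; top lamp_stand 2.9; top drill_stand 3.1; top stick_box 3.2; scene jar 255.9; scene dish 4.1; scene tin 1.9; scene bur_block 2.1; scene lamp_stand 2.0; scene drill_stand 2.8; scene stick_box 3.5;
```

```bash
python3 -c "
from cell import robot
print(robot.job_done(), robot.sense()['clock'])"
```

```text
the job is handed in; nothing more can be done
the job is handed in; nothing more can be done
```

I turned the timer back to its zero stop with the cover shut. I then raised the cover by its bar to the set pointer, and the gripper was still holding it there when I handed in at about 17.3 s.

- **Timer:** I turned the knob back about 1.13 rad anticlockwise until it met a firm stop, with a reaction of about 1.3 N m at the wrist. Its bar now lies along the mixer's x with the white line to the front. The top view gives a bar axis of 0.29 rad against a mixer yaw of 0.285. The scene views read 0.21 to 0.23 by one fit and 0.23 to 0.25 by another, from few points.
- **Cover:** The cover is at about 0.91 rad (panel fit 0.907, left frame edge 0.915, arm pose 0.912) and the pointer at 0.913. The scene camera's own fits scatter more, with the cover at 0.89 to 0.90. The right frame edge in the wrist view read 0.892.
- **Pointer:** The wrist view gave 0.9125 to 0.913 before and after the lift, so the pointer did not move.
- **Other things:** Each was checked by depth before and after. None showed more than 4 mm of change, which is noise level, in at least one camera. The arm hides the dish and tin from the top camera. The jar read a large change in the scene camera, probably because the arm hides it, but only 2.7 mm in the top camera.
- **Forces:** The wrist force stayed around 13 N or below at every reading.

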